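# Put four swapped containers back on their own bench instruments

## Task

The four containers on the lab bench are all standing on the wrong instruments: put the squat lidded jar on the balance pan, the open steel beaker on the stirrer's white plate, the amber bottle on the aluminium cooling block and the slim capped tube on the shaker's round rubber head, each upright in the middle. Only one fits on an instrument at a time, so use the free cork mat to park one while you swap. Do not tip any of them over, nor the measuring cylinder that stands among them.

Things in the scene. Friction and masses are not known exactly. Their poses are not given: they have to be found in the camera images.
- jar_center (a point): Squat white plastic jar with a plain grey lid, closed: 56 mm diameter over jar and lid, 50 mm high (lid the top 12 mm). Goes on the balance. Stands loose and upright on one of the four instruments at the start. Point: on its axis, half-way up; z runs up its axis.
- beaker_center (a point): Open, straight-sided stainless steel beaker, empty: 56 mm diameter outside, 3 mm wall, 75 mm high, no handle. Goes on the stirrer. Stands loose and upright on one of the four instruments at the start. Point: on its axis, half-way up; z runs up its axis.
- bottle_center (a point): Amber glass bottle: straight body of 48 mm diameter for the lowest 60 mm, then a shoulder to a black screw cap of 29 mm diameter; 95 mm high in all. Goes on the cooling block. Stands loose and upright on one of the four instruments at the start. Point: on its axis, half-way up; z runs up its axis.
- tube_center (a point): Slim flat-bottomed clear plastic tube, white inside its lower half, with a white screw cap: 32 mm diameter for the lowest 66 mm, cap 36 mm diameter, 82 mm high in all. Goes on the shaker. Stands loose and upright on one of the four instruments at the start. Point: on its axis, half-way up; z runs up its axis.
- balance_top (a point): Laboratory balance: white body 124 x 104 x 28 mm with a display in front, and a round steel pan of 88 mm diameter (its top is the highest part). Jar's place. Fixed to the bench. Point: centre of its top, 40 mm above the bench; z up, x and y along its sides.
- stirrer_top (a point): Flat magnetic stirrer: grey body 118 x 104 x 32 mm with a black knob in front, and a square white ceramic plate of 92 x 92 mm on top. Beaker's place. Fixed to the bench. Point: centre of its top, 40 mm above the bench; z up, x and y along its sides.
- cooler_top (a point): Cooling block: bare aluminium, 100 x 100 mm plain square top with fins below, no controls. Bottle's place. Fixed to the bench. Point: centre of its top, 40 mm above the bench; z up, x and y along its sides.
- shaker_top (a point): Tube shaker (switched off, does not move): round grey body 104 mm in diameter with a flat round black rubber head of 86 mm diameter. Tube's place. Fixed to the bench. Point: centre of its top, 40 mm above the bench; z up, x and y along its sides.
- mat_top (a point): Free square cork mat, 110 x 110 x 5 mm, fixed to the bench, nothing on it at the start: the parking spot. Point: centre of its top, 5 mm above the bench; z up.
- cylinder_center (a point): Clear plastic measuring cylinder with grey rings, 26 mm diameter on a 52 mm round foot, 120 mm high, loose, standing on the bench among the instruments; not to be tipped over. Point: on its axis, half-way up (60 mm); z up.

How it is judged (in metres and radians):
At the end, for the whole second after the job is handed in: Jar on the balance, beaker on the stirrer, bottle on the cooling block and tube on the shaker: each container's axis within 15 mm of the middle of the platform, standing on it (height within 6 mm), upright within 0.1 rad, released and at rest; the measuring cylinder upright within 0.1 rad (horizontal distance between jar_center and balance_top below 0.015 m and z of jar_center in the frame of balance_top between 0.019 and 0.031 m and angle between each of jar_center, beaker_center, bottle_center, tube_center, cylinder_center's own z axis and vertical below 0.1 rad and linear speed of each of jar, beaker, bottle, tube below 0.02 m/s and horizontal distance between beaker_center and stirrer_top below 0.015 m and z of beaker_center in the frame of stirrer_top between 0.0315 and 0.0435 m and horizontal distance between bottle_center and cooler_top below 0.015 m and z of bottle_center in the frame of cooler_top between 0.0415 and 0.0535 m and horizontal distance between tube_center and shaker_top below 0.015 m and z of tube_center in the frame of shaker_top between 0.035 and 0.047 m); the robot touches nothing.
It fails at once if the jar is tipped over (more than 0.7 rad) (angle between jar_center's own z axis and vertical above 0.7 rad).
It fails at once if the beaker is tipped over (more than 0.7 rad) (angle between beaker_center's own z axis and vertical above 0.7 rad).
It fails at once if the bottle is tipped over (more than 0.7 rad) (angle between bottle_center's own z axis and vertical above 0.7 rad).
It fails at once if the tube is tipped over (more than 0.7 rad) (angle between tube_center's own z axis and vertical above 0.7 rad).
It fails at once if the measuring cylinder is tipped over (more than 0.7 rad) (angle between cylinder_center's own z axis and vertical above 0.7 rad).
It also fails if it takes over 131 s, if anything falls off the work surface, if the arm or the gripper's body presses on something with over 40 N, if the wrist force passes 120 N, or if a joint passes its speed limit or range.

## Robot

A 7-joint arm with a two-finger parallel gripper is mounted at the origin on the work surface. World frame = base frame: x ahead of the robot, y to its left, z up, the work surface at z = 0. Lengths are in m, angles in degrees, forces in N, time in s.
With the tool pointing down it reaches from about 0.35 to 0.775 m from the base axis. Payload 3.1 kg.
Tool frame: the origin (TCP) lies on the centre line of the jaws, within the pads' length; the fingertips stand 17 mm ahead of it and the grasp point (between the pads) lies 2 mm behind it (robot.tip_reach is the distance from the TCP to the fingertips, in m); z points along the fingers, y is the direction in which the jaws open and shut (so a half turn about z gives the same grasp; the last joint's range is limited). The gripper opens to 85 mm and grips with 20 to 120 N. Pads are 22 mm wide; open, the fingers measure 114 mm over their backs; the gripper's body (76 mm by 85 mm) begins 54 mm behind the grasp point. The pads swing forward as they close: fully open they stand 13 mm farther back than shut.
Start: joints at [-72.863, 17.813, 0.802, 86.603, -0.252, 75.585, -1.558], TCP at [0.184, 0.518, 0.224] pointing down, gripper open.
Joint ranges: [-154.91, 154.91], [-16.99, 109.72], [-72.82, 74.43], [7.12, 147.25], [-82.49, 262.49], [11.32, 116.49], [-174.64, 174.64]. Speed limits (degrees/s): [159.86, 159.86, 180, 180, 180, 180, 180].

## Interface

Orientations are given as [roll, pitch, yaw] about the fixed x, y, z axes, in that order (R = Rz(yaw) Ry(pitch) Rx(roll)).
In Python, from station import robot, fingers, vision, workorder, recognise gives the robot as it stands. Calls block until the motion is done:
- robot.move_to(position, orientation): joint-space move of the TCP to a pose.
- robot.line_to(position, orientation=None, velocity=0.15, f_stop=None): straight line of the TCP; orientation=None keeps the orientation; velocity is the mean speed in m/s. With f_stop (N) it stops when the force on the tool has changed by that much, and returns True; else False.
- robot.move_j(angles): joint-space move.
- fingers.gripper_to(opening, force=None): opening from 0.0 (shut) to 1.0 (fully open); force is the grip in N (None keeps the last); returns when the fingers have stopped.
- robot.pause(seconds).
- robot.inverse_kinematics(position, orientation): joint angles nearest the present ones, or None.
- vision.grab_frame(name): name is "scene" or "side" or "wrist"; returns the picture (384x512x3 uint8, red, green, blue); there is no depth.
- vision.calibration(name): a dict with "mtx" (3x3 intrinsics, pixels), "extrinsics" (4x4, takes a point from world to camera coordinates); the wrist camera has in their place "T_tool_cam" (4x4, takes a point from camera to tool coordinates, whose origin is the TCP and whose axes are the flange's). Camera axes: x right, y up, looking along -z (the intrinsics and any distortion apply to the point x, -y, -z); pixel columns grow to the right and rows downward; lengths in m; the calibration is good to about 2 mm. The wrist camera is an equidistant fisheye: a pixel r from the principal point sees the ray r / f radians off the axis. A picture is of the moment at which its call begins: read the wrist's pose just before it. calibration takes no time and is no camera call.
A pose or a line that the arm cannot do raises robot.PlanningError and nothing moves.
- workorder.close_job(): hands the job in, once; it reports no verdict.
Trained networks look in the newest picture that a camera, given by its name, has taken for a name from the list of things; names that differ only in an ending like _2 or _b are one class to them, and where a whole thing is asked for, a point or a joint stands for the part that bears it (a point fixed in the world has none). Each returns a list of dicts, best first, with "p" (0 to 1); they miss things now and then, are a little off and sometimes report something else, mostly with a low value. They report only what shows in the picture. A call takes as long as a camera call.
- recognise(label, camera): "rect" ([centre column, centre row, width, height] in pixels, round what is visible of it).
Readings, each from a call of its own:
- robot.current_time_s(): time.
- robot.current_joint_positions(): joint angles.
- robot.current_dq(): joint speeds.
- robot.current_joint_torque(): joint torques, N m.
- robot.current_tool_pos(): TCP position.
- robot.current_eef_rot(): TCP orientation.
- robot.current_contact_force(): force on the tool from outside, world axes, zero at the start.
- robot.current_torque(): the same for the moment, N m.
- robot.current_finger_gap(): opening from 0.0 (shut) to 1.0 (fully open).
Only numpy, scipy, OpenCV 4.12 (cv2) and the standard library are available. Lean on these libraries where they do the work, as an engineer would, in place of code of your own. Each camera call takes 0.05 s, during which the arm holds its last target. There are 200 camera calls.

## Working session

There is one attempt and no reset: what is moved stays moved. The work goes in short steps, each a Python script; the robot and the scene stay as the last script left them, time stands still between calls to the robot, and variables do not carry over. Pictures are saved under pics/ and viewed, about 12 in all and at most 16, crops included, and the job is handed in when it is done.

```bash
mkdir -p pics; ls; python3 - <<'E'
from station import robot, fingers, vision, workorder, recognise
import cv2,numpy as np
names="jar_center beaker_center bottle_center tube_center balance_top stirrer_top cooler_top shaker_top mat_top cylinder_center".split()
ims=[]
for c in ("scene","side","wrist"):
    im=vision.grab_frame(c); ims.append(im); cv2.imwrite(f"pics/{c}0.png",im[:,:,::-1])
    k=vision.calibration(c); print(c,{a:np.round(b,4).tolist() if not isinstance(b,str) else b for a,b in k.items()})
    if c!="wrist":
        for n in names:
            print(n,[(np.round(d["rect"],1).tolist(),round(d["p"],2)) for d in recognise(n,c)[:3]])
for c,im in zip(("scene","side"),ims): cv2.imwrite(f"pics/{c}0b.png",cv2.resize(im,(800,600),interpolation=cv2.INTER_CUBIC)[:,:,::-1])
print(robot.current_time_s(),robot.current_eef_rot())
E
```

```text
pics
scene {'mtx': [[368.0561, 0.0, 255.1669], [0.0, 368.0561, 183.3316], [0.0, 0.0, 1.0]], 'extrinsics': [[-0.1797, 0.9837, -0.0064, 0.1127], [-0.8194, -0.146, 0.5543, 0.4012], [0.5443, 0.1048, 0.8323, -1.2368], [0.0, 0.0, 0.0, 1.0]]}
jar_center [([314.8, 163.9, 30.2, 28.9], 0.58)]
beaker_center [([393.1, 214.8, 32.5, 36.7], 0.58)]
bottle_center [([210.9, 144.7, 23.3, 34.6], 0.97)]
tube_center [([253.2, 223.8, 20.6, 24.7], 0.77)]
balance_top [([253.8, 228.8, 60.8, 63.1], 0.95)]
stirrer_top [([212.3, 156.4, 43.4, 40.6], 0.71)]
cooler_top [([388.6, 222.5, 51.4, 49.8], 0.94), ([315.9, 164.3, 27.4, 30.6], 0.27)]
shaker_top [([311.1, 178.5, 40.1, 32.0], 0.62)]
mat_top [([136.9, 180.4, 56.9, 40.9], 0.77)]
cylinder_center [([257.3, 188.3, 24.2, 39.4], 0.78)]
side {'mtx': [[481.2711, 0.0, 258.2996], [0.0, 481.2711, 195.504], [0.0, 0.0, 1.0]], 'extrinsics': [[-0.9994, -0.0357, -0.001, 0.532], [0.022, -0.6385, 0.7693, -0.0848], [-0.0281, 0.7688, 0.6388, -1.3314], [0.0, 0.0, 0.0, 1.0]]}
jar_center [([289.8, 236.2, 27.0, 30.4], 0.73)]
beaker_center [([237.6, 290.0, 26.9, 39.6], 0.62)]
bottle_center [([291.4, 167.4, 18.9, 33.2], 0.57)]
tube_center [([216.8, 201.1, 15.2, 36.5], 0.72), ([238.3, 289.9, 26.4, 39.1], 0.59)]
balance_top [([223.4, 219.8, 54.2, 35.6], 0.83)]
stirrer_top [([293.2, 184.7, 47.9, 29.6], 0.57), ([215.4, 200.7, 14.4, 35.8], 0.24)]
cooler_top [([241.3, 307.3, 43.4, 48.2], 0.62)]
shaker_top [([287.3, 250.4, 38.8, 29.9], 0.65)]
mat_top [([260.1, 150.7, 35.3, 22.7], 0.93)]
cylinder_center [([257.4, 204.7, 18.0, 42.3], 0.71)]
wrist {'mtx': [[297.3186, 0.0, 251.918], [0.0, 297.3186, 193.8345], [0.0, 0.0, 1.0]], 'T_tool_cam': [[-0.0001, 0.9527, 0.304, 0.0782], [1.0, -0.0, 0.0002, 0.0009], [0.0002, 0.304, -0.9527, -0.1502], [0.0, 0.0, 0.0, 1.0]]}
1.15 [-1.79999460e+02  1.91891588e-03  1.60478521e+02]
```

View images.

View pics/scene0b.png

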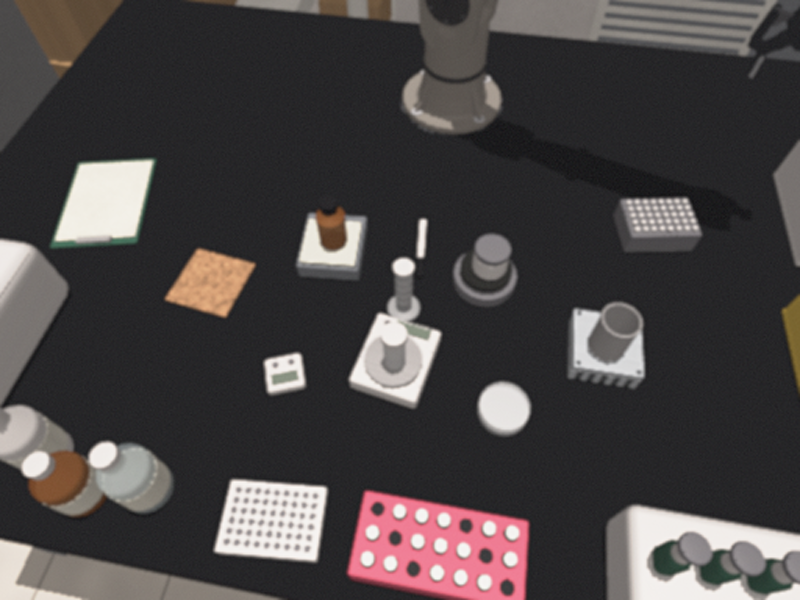

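View pics/side0b.png

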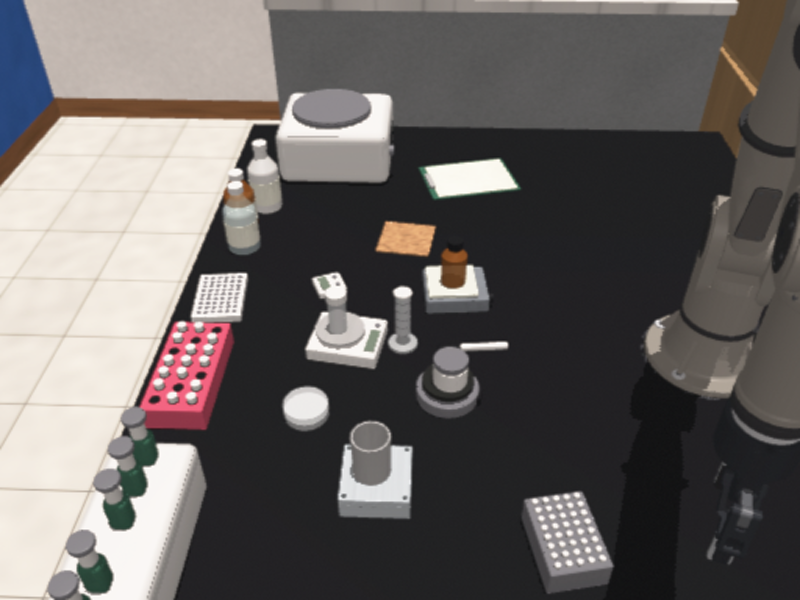

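```bash
cat > h.py <<'E'
from station import robot, fingers, vision, workorder, recognise
import cv2,numpy as np
from scipy.spatial.transform import Rotation as Ro
def ray(cam,uv,pose=None):
    k=vision.calibration(cam);K=np.array(k["mtx"]);x=(np.array(uv,float)-K[:2,2])/K[0,0]
    if cam=="wrist":
        r=np.hypot(*x);s=np.sinc(r/np.pi)
        d=np.array([x[0]*s,-x[1]*s,-np.cos(r)])
        T=pose@np.array(k["T_tool_cam"])
    else:
        d=np.array([x[0],-x[1],-1]);T=np.linalg.inv(k["extrinsics"])
    return T[:3,3],T[:3,:3]@d
def at_z(cam,uv,z,pose=None):
    o,d=ray(cam,uv,pose);return (o+d*(z-o[2])/d[2])[:2]
def proj(P,pose):   # world points -> wrist pixels
    k=vision.calibration("wrist");K=np.array(k["mtx"]);T=np.linalg.inv(pose@np.array(k["T_tool_cam"]))
    p=np.atleast_2d(P)@T[:3,:3].T+T[:3,3];v=np.c_[p[:,0],-p[:,1]]
    n=np.linalg.norm(v,axis=1)+1e-12;th=np.arctan2(n,-p[:,2])
    return v/n[:,None]*th[:,None]*K[0,0]+K[:2,2]
def pose():
    T=np.eye(4);T[:3,:3]=Ro.from_euler("xyz",robot.current_eef_rot(),degrees=True).as_matrix();T[:3,3]=robot.current_tool_pos();return T
E
python3 - <<'E'
from h import *
S=dict(jar=(314.8,163.9,.065),beaker=(393.1,214.8,.0775),bottle=(210.9,144.7,.0875),tube=(253.2,223.8,.081),mat=(136.9,180.4,.005),cyl=(257.3,188.3,.06),balance=(253.8,228.8,.02),stirrer=(212.3,156.4,.02),cooler=(388.6,222.5,.02),shaker=(311.1,178.5,.02))
D=dict(jar=(289.8,236.2),beaker=(237.6,290),bottle=(291.4,167.4),tube=(216.8,201.1),mat=(260.1,150.7),cyl=(257.4,204.7),balance=(223.4,219.8),stirrer=(293.2,184.7),cooler=(241.3,307.3),shaker=(287.3,250.4))
for n in S:
    a=at_z("scene",S[n][:2],S[n][2]);b=at_z("side",D[n],S[n][2]);print(n,a.round(3),b.round(3),np.hypot(*a).round(3))
E
```

```text
jar [0.453 0.121] [0.449 0.121] 0.468
beaker [0.574 0.306] [0.567 0.307] 0.65
bottle [ 0.455 -0.145] [ 0.441 -0.14 ] 0.478
tube [0.653 0.001] [0.643 0.01 ] 0.653
mat [ 0.543 -0.333] [ 0.539 -0.343] 0.637
cyl [ 0.547 -0.009] [ 0.535 -0.003] 0.547
balance [ 0.635 -0.002] [0.628 0.018] 0.635
stirrer [ 0.441 -0.152] [ 0.433 -0.145] 0.467
cooler [0.562 0.313] [0.56 0.31] 0.643
shaker [0.467 0.118] [0.453 0.127] 0.482
```

```bash
cat >> h.py <<'E'
def look(name,xy,z=.22,yaw=None):
    if yaw is None: yaw=np.degrees(np.arctan2(xy[1],xy[0]))+90
    c,s=np.cos(np.radians(yaw)),np.sin(np.radians(yaw))
    robot.move_to([xy[0]-.078*c,xy[1]-.078*s,z],[180,0,yaw])
    T=pose();im=vision.grab_frame("wrist");np.savez(f"v_{name}.npz",T=T,im=im);return im,T
def rect(im,T,xy,z,size=300,mm=.5):  # top-down view at height z, row grows with -x, col with -y
    a=(np.arange(size)-size/2)*mm/1000
    X,Y=np.meshgrid(xy[1]-a,xy[0]-a)
    m=proj(np.c_[Y.ravel(),X.ravel(),np.full(X.size,z)],T).astype(np.float32).reshape(size,size,2)
    return cv2.remap(im,m,None,cv2.INTER_LINEAR)
ST=dict(cooler=(.564,.308),shaker=(.454,.121),balance=(.637,.003),stirrer=(.441,-.148),mat=(.541,-.338))
TOP=dict(cooler=.115,shaker=.09,balance=.122,stirrer=.135,mat=.005)
E
python3 - <<'E'
from h import *
rows=[[],[]]
for n,xy in ST.items():
    im,T=look(n,xy)
    rows[0].append(rect(im,T,xy,.04 if n!="mat" else .005,260,.6));rows[1].append(rect(im,T,xy,TOP[n],260,.6))
print(robot.current_time_s())
m=np.vstack([np.hstack(r[:3]) for r in rows]);cv2.imwrite("pics/m1.png",m[:,:,::-1])
m=np.vstack([np.hstack(r[3:]) for r in rows]);cv2.imwrite("pics/m2.png",m[:,:,::-1])
E
```

```text
6.825
```

View pics/m1.png

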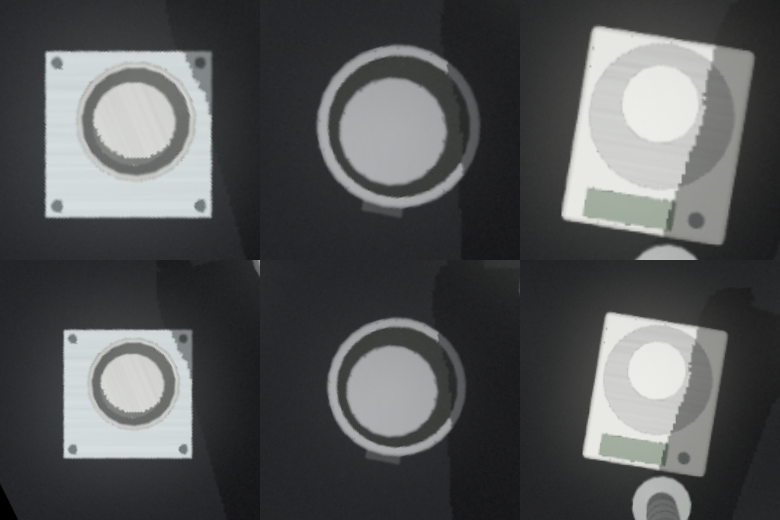

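View pics/m2.png

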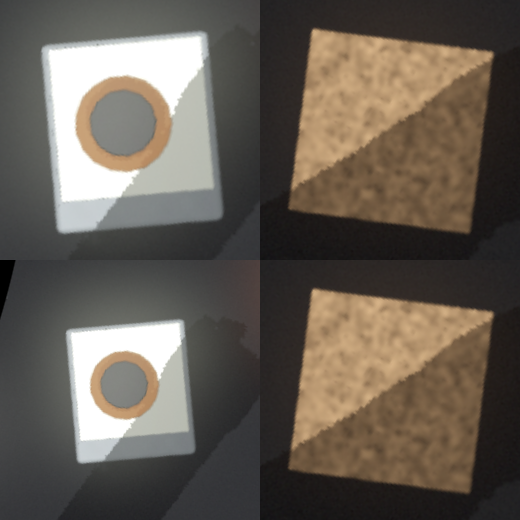

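```bash
cat >> h.py <<'E'
P=dict(cooler=(.5613,.3089),beaker=(.5676,.3056),shaker=(.4565,.1168),jar=(.4534,.1198),balance=(.6457,-.0039),tube=(.649,-.0012),stirrer=(.4476,-.1492),bottle=(.444,-.1444),mat=(.5404,-.3389))
H=dict(jar=.03,beaker=.045,bottle=.05,tube=.045)
def down(xy): return [180,0,np.degrees(np.arctan2(xy[1],xy[0]))+90]
def transfer(obj,src,dst,zs=.04,zd=.04,hi=.25):
    h=H[obj]
    robot.move_to([*src,hi],down(src)); fingers.gripper_to(1.0)
    robot.line_to([*src,zs+h+.04],velocity=.15)
    hit=robot.line_to([*src,zs+h],velocity=.06,f_stop=8)
    fingers.gripper_to(0.0,40); g=robot.current_finger_gap()
    robot.line_to([*src,hi],velocity=.12)
    print(obj,"hit",hit,"gap mm",round(g*85,1),round(robot.current_finger_gap()*85,1),"t",robot.current_time_s())
    robot.move_to([*dst,hi],down(dst))
    robot.line_to([*dst,zd+h+.02],velocity=.15)
    hit=robot.line_to([*dst,zd+h-.004],velocity=.03,f_stop=5)
    zc=robot.current_tool_pos()[2]; print("touch",hit,"dz",round(zc-zd-h,4),"gap",round(robot.current_finger_gap()*85,1))
    fingers.gripper_to(1.0); robot.line_to([*dst,hi],velocity=.2); print("t",robot.current_time_s())
E
python3 - <<'E'
from h import *
transfer("jar",P["jar"],P["mat"],zd=.005)
im,T=look("mat2",P["mat"])
cv2.imwrite("pics/m3.png",np.hstack([rect(im,T,P["mat"],.005,260,.6),rect(im,T,P["mat"],.055,260,.6)])[:,:,::-1])
E
```

```text
jar hit False gap mm 53.8 53.7 t 12.9
touch True dz 0.0009 gap 53.5
t 18.3333
```

View pics/m3.png

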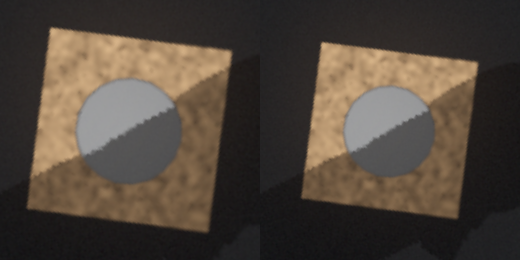

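The jar stands upright on the mat, with its lid circle at (129,131) and the tile centre at (130,130), so it is off by less than 1 mm. I'll continue.

```bash
python3 - <<'E'
from h import *
transfer("tube",P["tube"],P["shaker"])
im,T=look("shaker2",P["shaker"])
im2,T2=look("balance2",P["balance"])
cv2.imwrite("pics/m4.png",np.hstack([rect(im,T,P["shaker"],.04,260,.6),rect(im,T,P["shaker"],.122,260,.6),rect(im2,T2,P["balance"],.04,260,.6)])[:,:,::-1])
E
```

```text
tube hit False gap mm 34.7 34.5 t 24.4583
touch True dz 0.0003 gap 34.6
t 28.6417
```

View pics/m4.png

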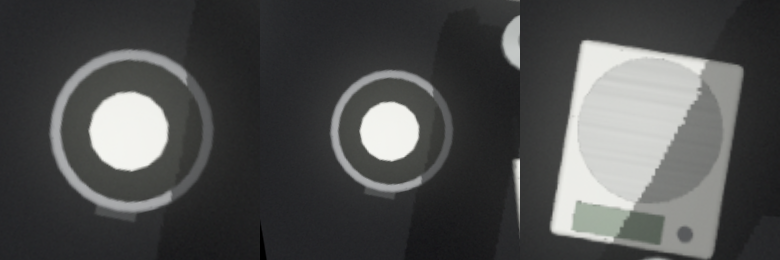

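The tube is centred on the shaker: cap at (130,131), ring centre at (131,131). The empty pan centre is at (130,130) as predicted. On with the other four moves.

```bash
python3 - <<'E'
from h import *
transfer("jar",P["mat"],P["balance"],zs=.005)
transfer("beaker",P["beaker"],P["mat"],zd=.005)
im,T=look("mat3",P["mat"])
im2,T2=look("stir2",P["stirrer"])
im3,T3=look("balance3",P["balance"])
cv2.imwrite("pics/m5.png",np.hstack([rect(im,T,P["mat"],.08,260,.6),rect(im2,T2,P["stirrer"],.04,260,.6),rect(im3,T3,P["balance"],.09,260,.6)])[:,:,::-1])
E
```

```text
jar hit False gap mm 53.9 53.7 t 35.7917
touch True dz 0.001 gap 53.7
t 40.425
beaker hit False gap mm 54.1 54.2 t 45.575
touch True dz 0.001 gap 54.0
t 51.4167
```

View pics/m5.png

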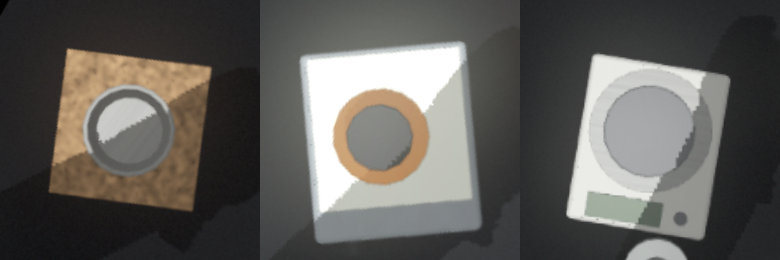

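The jar is centred on the balance (129,131), the beaker on the mat (128,130), and the stirrer plate centre estimate (129,129) holds.

```bash
python3 - <<'E'
from h import *
transfer("bottle",P["bottle"],P["cooler"])
transfer("beaker",P["mat"],P["stirrer"],zs=.005)
im2,T2=look("stir3",P["stirrer"])
im3,T3=look("cool3",P["cooler"])
t=lambda i,T,n,z:rect(i,T,P[n],z,260,.6)
cv2.imwrite("pics/m6.png",np.vstack([np.hstack([t(im2,T2,"stirrer",.04),t(im3,T3,"cooler",.04)]),np.hstack([t(im2,T2,"stirrer",.115),t(im3,T3,"cooler",.135)])])[:,:,::-1])
robot.move_j([-72.863,17.813,.802,86.603,-.252,75.585,-1.558])
im=vision.grab_frame("side");cv2.imwrite("pics/side1.png",cv2.resize(im[120:340,150:350],None,fx=3,fy=2.7,interpolation=cv2.INTER_CUBIC)[:,:,::-1])
print(robot.current_time_s())
E
```

```text
bottle hit False gap mm 43.6 43.5 t 58.6333
touch True dz 0.0009 gap 42.8
t 63.4917
beaker hit False gap mm 54.4 54.2 t 70.2667
touch True dz 0.0008 gap 54.4
t 74.2583
78.45
```

View pics/m6.png

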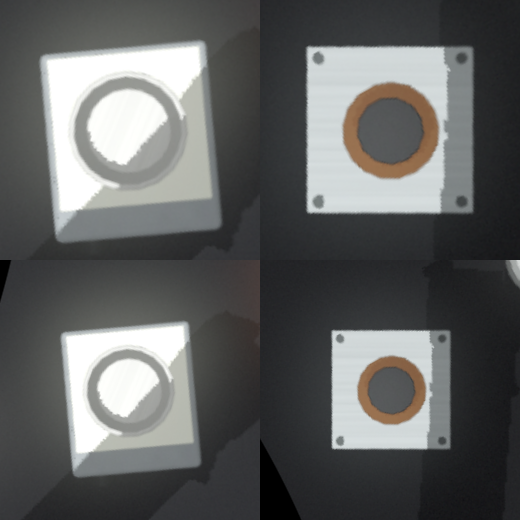

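View pics/side1.png

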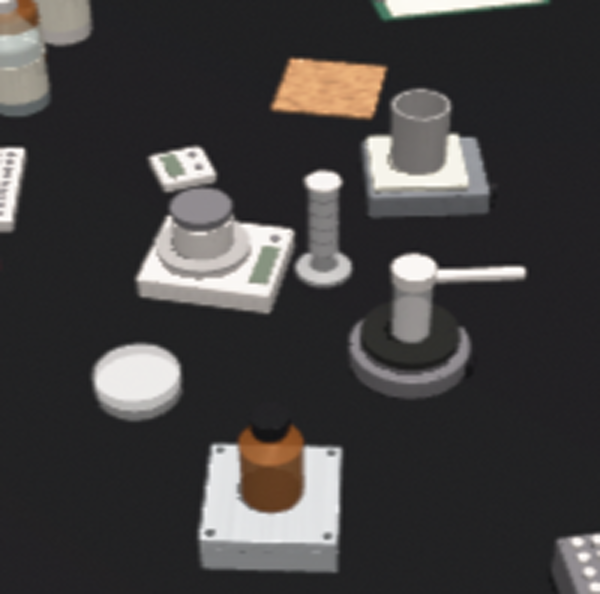

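All four stand centred and upright, the cylinder is standing, and the arm is clear.

```bash
python3 -c "
from station import workorder
print(workorder.close_job())"
```

```text
the job is handed in; nothing more can be done
None
```

I parked the jar on the cork mat, put the tube on the shaker, then the jar on the balance. Next I parked the beaker, put the bottle on the cooling block, then the beaker on the stirrer. The job was handed in after about 78 s of the 131 s allowed.

**Centring:** top-down wrist views after each placing showed all four containers within about 2 mm of the middle of their platforms. I read these off the pictures by eye, and the camera calibration adds about 2 mm.

**Height:** at every placing the arm felt contact within 1 mm of the expected height.

**Upright:** the last side view showed all four containers and the measuring cylinder standing, with the arm back at its start pose and touching nothing.

No check failed or disagreed. The hand-in itself gives no verdict.

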